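Hang the slotted plate on the headed pin

ROBOT

A 6-joint arm with a two-finger parallel gripper is mounted at the origin on a cart in front of the work surface, level with it; the furniture and walls round the work are solid. World frame = base frame: x ahead of the robot, y to its left, z up, the work surface at z = 0. Lengths are in m, angles in rad, forces in N, time in s.
With the tool pointing down it reaches from about 0.35 to 0.975 m from the base axis. Payload 17.4 kg.
Tool frame: the origin (TCP) lies on the centre line of the jaws, within the pads' length; the fingertips stand 11 mm ahead of it and the grasp point (between the pads) lies 8 mm behind it; z points along the fingers, y is the line along which they close (so a half turn about z gives the same grasp; the last joint's range is limited). The gripper opens to 85 mm and grips with 20 to 120 N. Pads are 22 mm wide; open, the fingers measure 114 mm over their backs; the gripper's body (76 mm by 85 mm) begins 54 mm behind the grasp point. The pads swing forward as they close: fully open they stand 13 mm farther back than shut.
Start: joints at [1.203, 0.116, 1.442, -0, 1.584, -0.038], TCP at [0.219, 0.639, 0.242] pointing down, gripper open.
Joint ranges: [-2.83, 2.83], [-0.83, 2.19], [0.07, 2.5], [-1.14, 4.28], [0.01, 3], [-2.97, 2.97]. Speed limits (rad/s): [1.89, 1.89, 2.22, 3.14, 3.14, 3.14].

INTERFACE

Orientations are given as a unit quaternion [w, x, y, z].
In Python, from bench import read_state, camera, camera_params, job_done, regions_of gives the robot as it stands.
- The arm moves only by the tool apply_moves, never from a script. Its argument "increments" is a list of rows, each a list of 3 entries, a list of its own where there are three numbers: the turn, a rotation vector about the tool's x, y, z each as a share of 90 degrees, from -1 to 1, then the shift along the tool's x, y, z each as a share of 0.6 m, from -1 to 1, then the opening, from 0 (shut) to 1 (fully open). In form: [[[rx, ry, rz], [dx, dy, dz], jaw], ...]. A call has exactly 10 rows; each row shifts and turns the commanded pose from where the row before left it, along the tool's axes as they then stand; what a row does not reach is not made up. A row lasts 1/10 s, in which the tool goes at most 50 mm and 8.59 degrees, less where a joint would pass 70% of its speed; a pose out of reach is approached as far as the arm can. A call with a number of a shift or a turn outside -1 to 1 is refused whole. A call with a gripper value outside its range is refused whole. The fingers move at their own pace and stop on an object; "squeeze" is the grip in N (left out, the last holds). Time passes only in rows, so rows that do not move let the fingers close, or fill a call up. It gives the time, the measured TCP pose, the force, the opening and the grip force at its end, in the units of the state.
- read_state(): the state, without advancing time (a new reading comes with each control period).
- camera(name): name is "side" or "top"; returns the picture (480x640x3 uint8, red, green, blue); there is no depth.
- camera_params(name): a dict with "fx", "fy", "cx", "cy" (pixels), "rvec" (rotation vector, rad) and "tvec" (3), from world to camera coordinates, as OpenCV has them. Camera axes: x right, y down, z forward; pixel columns grow to the right and rows downward; lengths in m; the calibration is good to about 2 mm. A picture is of the moment at which its call begins. camera_params takes no time and is no camera call.
- job_done(): hands the job in; it is judged then, once.
Trained networks look in the newest picture that a camera, given by its name, has taken for a name from the list of things; names that differ only in an ending like _2 or _b are one class to them, and where a whole thing is asked for, a point or a joint stands for the part that bears it (a point fixed in the world has none). Each returns a list of dicts, best first, with "score" (0 to 1); they miss things now and then, are a little off and sometimes report something else, mostly with a low value. They report only what shows in the picture. A call takes as long as a camera call. They do not tell look-alikes from the thing itself.
- regions_of(camera, thing): "region" (480x640 bool, what is visible of it) and "bbox" ([left, top, right, bottom] in pixels, round what is visible of it).
The state is a dict: "time": time; "joint_positions": joint angles; "joint_vel": joint speeds; "effort": joint torques, N m; "ee_pos": TCP position; "eef_rot": TCP orientation; "ft_force": force on the tool from outside, world axes, zero at the start; "torque": the same for the moment, N m; "finger_gap": finger opening in m; "grip_force": force on a finger pad.
Only numpy, scipy, OpenCV 4.12 (cv2) and the standard library are available. Lean on these libraries where they do the work, as an engineer would, in place of code of your own. Each camera call takes 0.05 s, during which the arm holds its last target. There are 200 camera calls.

TASK

Take the steel plate that has the open slot in its side out of the wooden rack and hang it on the headed pin of the stand: slide the slot sideways over the pin, between the pin's head and its collar, and let the plate down until the pin is seated in the pocket at the inner end of the slot and the plate hangs upright by itself. The pin may be clamped a little higher, lower or to either side of its mark, so find it by touch and ease the plate on gently, kept upright, without forcing or dropping it, and leave the plate with the round hole in the rack.

Things in the scene. Friction and masses are not known exactly. Their poses are not given: they have to be found in the camera images.
- hanger: slotted steel hanger plate, 10 mm thick (x), 180 mm tall (z), about 0.3 kg, standing upright in a groove of the rack. Origin: centre of its lower edge; y runs along its width, the slot's mouth is on the -y side. Lower body y -35 to 35, z 0 to 72 mm, with 3 mm riveted stiffeners on both faces (z 39 to 65)
- hanger_tab (a point): centre of the upright grip tab on top of the slotted plate, at y = 5, z = 150 mm of the plate; the tab is 32 mm wide (y), 10 mm thick (x), and reaches from 46 mm below this point to 30 mm above it; axes as the plate's
- hanger_seat (a point): where the pin's centre lies when seated in the slotted plate's pocket: y = 0, z = 89 mm of the plate, mid-thickness; axes as the plate's. The slot is 14 mm high (z 72 to 86), open at the plate's -y side, closed at y = +7. The pocket is a notch up into the slot's upper edge at its inner end, y -7 to 7, 8 mm deep (top at z = 94)
- hanger_lip (a point): on the lower edge of the lip above the slot of the slotted plate, at y = -51, z = 86 mm of the plate. The lip (z 86 to 104, 10 mm thick) reaches to y = -70 with a round end; its lower edge is straight from y = -61 to -7. It stands out 35 mm beyond the jaw below the slot (which ends at y = -35), so it can be laid on the pin first
- plain_tab (a point): centre of the grip tab of the other plate, of the same height and thickness, which has only a closed round 13 mm hole and no lip; it stands in the other groove and stays there. 150 mm above its lower edge
- rack: wooden rack fixed on the bench, 150 (x) x 94 (y) x 40 mm; origin at the centre of its underside. Two grooves along y, 12 mm wide and 30 mm deep, 40 mm to either side of its centre in x; either plate may be in either groove
- stand: grey stand fixed on the bench: foot 130 x 110 x 12 mm, post up to z = 182 mm (front face at x = +10). Origin at the underside; the pin points along -x. A carriage with an 80 mm crossbar on the post carries the pin, all rigidly clamped. The hung plate's x and y lie along the stand's x and y, so it goes on by moving along the stand's -y. Never press the plate on it with over 20 N, nor tip the held plate over 0.08 rad on it
- pin_mark (a point): mark fixed to the stand, 155 mm above the bench. The real pin axis, along the stand's x, is clamped anywhere within 15 mm above or below and 8 mm to either side (y) of it; this is not measured. Pin: 10 mm diameter. In x the mark is midway between the pin's head (22 mm diameter, on the -x side) and collar (26 mm diameter, +x side), which leave a 16 mm gap for the plate
There are look-alikes about, which are no part of the job. What is shaped like the hanger but orange or yellow is not meant.

How it is judged:
On the way, in this order (a step that is already met when the one before it is completed fails the run):
1. the slotted plate is lifted out of the rack (height (world z) of hanger_tab above 0.195 m), for 0.1 s.
2. its slot is slid over the pin, the pocket in line with the pin (x of hanger_seat in the frame of pin_mark between -0.006 and 0.006 m and y of hanger_seat in the frame of pin_mark between -0.012 and 0.012 m and z of hanger_seat in the frame of pin_mark between -0.03 and 0.03 m), for 0.2 s.
At the end, for the whole second after the job is handed in: slotted plate released and at rest on the pin: pocket within 12 mm of the mark sideways, 18 mm in height and 6 mm along the pin (the pin itself is off the mark by up to 8 and 15 mm); upright within 0.12 rad, square to the stand within 0.2 rad; the other plate moved under 30 mm (all of step 2 and z of hanger_seat in the frame of pin_mark between -0.018 and 0.018 m and angle between hanger's own z axis and vertical below 0.12 rad and angle between the x axis of hanger and the x axis of stand, either way round below 0.2 rad and linear speed of hanger below 0.02 m/s and angular speed of hanger below 0.15 rad/s and contact force between hanger and stand above 1 N and distance of plain_tab from where it was at the start of the episode below 0.03 m); the robot touches nothing.
It fails at once if the held slotted plate is tipped more than 0.08 rad by pushing it against the stand (angle between hanger's own z axis and vertical above 0.08 rad and contact force between the fingers and hanger above 2 N and contact force between hanger and stand above 0.5 N).
It fails at once if the slotted plate is forced against the stand with more than 20 N (contact force between hanger and stand above 20 N).
It fails at once if the plate with the round hole is pulled out or knocked over (distance of plain_tab from where it was at the start of the episode above 0.03 m).
It also fails if it takes over 54 s, if anything falls off the work surface, if the arm or the gripper's body presses on something with over 40 N, if the wrist force passes 120 N, or if a joint passes its speed limit or range.

## Working session

There is one attempt and no reset: what is moved stays moved. The work goes in short steps, Python scripts to look and compute and a tool call to move; the robot and the scene stay as the last step left them, time stands still between calls to the robot, and variables do not carry over. Pictures are saved under pics/ and viewed, at most 10 in all, crops included, and the job is handed in when it is done.

Besides the shell and the picture viewer there is one more tool, called after "Request:" by a JSON object that holds its "api" and its "payload". apply_moves: Moves the arm, as the interface text tells. Shift numbers are shares of 0.6 m and turn numbers shares of 90 degrees, none past 1 either way. Its arguments: {"type":"object","properties":{"increments":{"type":"array","items":{"type":"array"}},"squeeze":{"type":"number"}},"required":["increments"]}

```bash
mkdir -p pics; cat > h.py <<'E'
import numpy as np, cv2
from bench import *
def P(n):
    p=camera_params(n);K=np.array([[p['fx'],0,p['cx']],[0,p['fy'],p['cy']],[0,0,1.]])
    return K,np.array(p['rvec'],float),np.array(p['tvec'],float)
def proj(n,X):
    K,r,t=P(n);return cv2.projectPoints(np.array(X,float).reshape(-1,1,3),r,t,K,None)[0].reshape(-1,2)
def ray(n,uv):
    K,r,t=P(n);R=cv2.Rodrigues(r)[0];return -R.T@t,R.T@np.linalg.inv(K)@np.array([uv[0],uv[1],1.])
def atz(n,uv,z):
    c,d=ray(n,uv);return c+d*(z-c[2])/d[2]
E
python3 - <<'E'
from h import *
for n in("side","top"):
    im=camera(n);cv2.imwrite(f'pics/{n}0.png',im[:,:,::-1])
    c,d=ray(n,(320,240));print(n,c,d/np.linalg.norm(d))
    for th in("hanger","plain_tab","rack","stand"):
        for r in regions_of(n,th)[:4]:print(th,round(r['score'],2),r['bbox'])
print(read_state())
E
```

```text
side [0.15916139 1.00565308 0.49297253] [ 0.25939988 -0.90390126 -0.34010912]
hanger 0.82 [270.0, 221.0, 308.9, 321.3]
hanger 0.72 [180.3, 259.9, 256.0, 370.5]
hanger 0.64 [353.1, 318.1, 369.0, 356.1]
plain_tab 0.91 [239.6, 218.4, 261.2, 305.4]
rack 0.58 [219.1, 288.8, 312.2, 346.2]
stand 0.56 [295.6, 178.8, 346.1, 267.6]
stand 0.53 [240.3, 216.3, 261.4, 303.8]
top [0.32517456 0.03621151 1.41432321] [ 0.08799839 -0.02537268 -0.99579742]
hanger 0.8 [183.8, 273.5, 223.5, 312.0]
hanger 0.76 [235.3, 220.3, 283.2, 239.2]
hanger 0.6 [176.5, 179.5, 198.6, 227.6]
plain_tab 0.59 [246.7, 183.5, 281.0, 205.6]
rack 0.79 [234.4, 178.3, 286.4, 254.4]
stand 0.63 [371.7, 182.6, 436.7, 248.0]
{'time': 0.5, 'joint_positions': array([ 1.20321921e+00,  1.16017109e-01,  1.44160538e+00, -2.56367051e-05,
        1.58401379e+00, -3.78151391e-02]), 'joint_vel': array([-0.00027642, -0.00047023,  0.00025128, -0.00018765,  0.00047862,
       -0.00151898]), 'effort': array([ 1.81562909e-04, -7.31148291e+01, -6.32206535e+01, -5.23380550e-05,
        6.47024262e-04,  7.56837153e-06]), 'ee_pos': array([0.21860243, 0.63862342, 0.24228826]), 'eef_rot': array([ 8.16408254e-06,  1.64135100e-01,  9.86437868e-01, -2.39445160e-05]), 'ft_force': array([ 0.11544942, -0.34611091, -0.20063173]), 'torque': array([-0.01407003, -0.02688971, -0.02031921]), 'grip_force': 0.0, 'finger_gap': 0.08515337480367775}
```

View pics/side0.png

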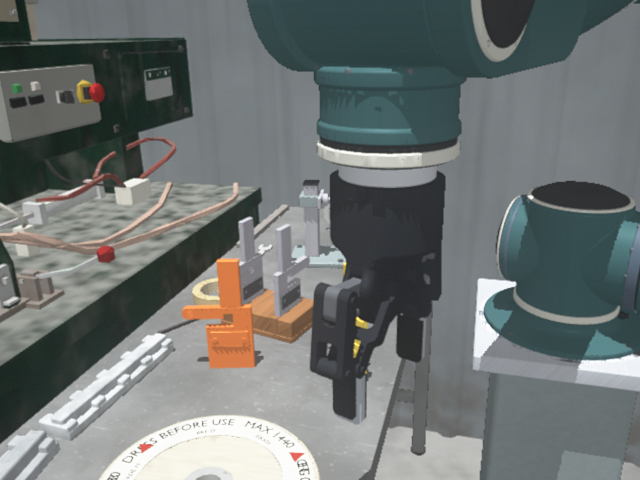

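View pics/top0.png

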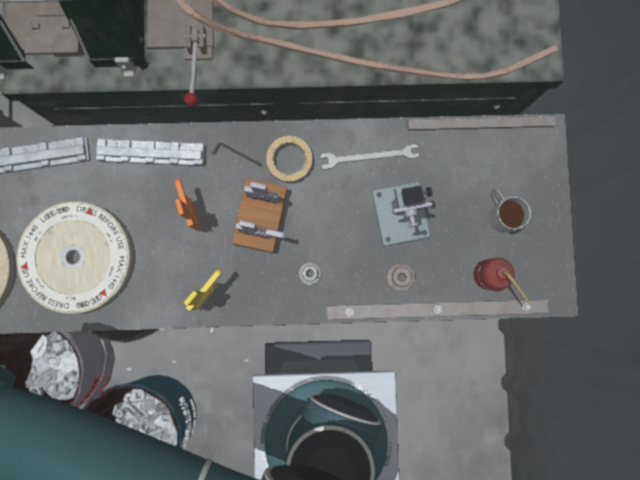

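The side view shows the rack with two grey plates, tabs at (247,235) and (284,245), an orange look-alike at (230,320) and the stand at (312,220). The top view shows the rack at (260,215) with plates at (263,192) and (262,232). It also shows the orange plate (185,205), the yellow plate (203,290) and the stand (405,210). The hanger must be one of the two grey plates in the rack, so I'll enlarge that area.

```bash
python3 - <<'E'
from h import *
t=cv2.imread('pics/top0.png');s=cv2.imread('pics/side0.png')
a=cv2.resize(t[165:265,220:310],None,fx=6,fy=6,interpolation=2)[:, :400]
a=cv2.resize(t[168:262,225:305],(400,470),interpolation=2)
c=cv2.resize(t[170:250,365:445],(400,400),interpolation=2)
b=cv2.resize(s[205:320,225:325],(400,460),interpolation=2)
o=np.zeros((600,800,3),np.uint8);o[:470,:400]=a;o[:460,400:]=b
cv2.imwrite('pics/c1.png',o)
for uv in((234,178),(286,254),(405,210),(262,192),(262,232)):print(uv,atz('top',uv,.04))
q=regions_of("top","rack")[0]['region']
r=cv2.minAreaRect(np.argwhere(q)[:,::-1].astype(np.float32));print(r)
print([atz('top',p,.04).round(3) for p in cv2.boxPoints(r)])
E
```

```text
(234, 178) [0.59047519 0.18870765 0.04      ]
(286, 254) [0.41767288 0.07710874 0.04      ]
(405, 210) [ 0.50850195 -0.19004023  0.04      ]
(262, 192) [0.5573208  0.12708034 0.04      ]
(262, 232) [0.46788368 0.12895578 0.04      ]
((259.673095703125, 215.63461303710938), (44.7144775390625, 69.22899627685547), 11.309932708740234)
[array([0.44 , 0.198, 0.04 ]), array([0.591, 0.165, 0.04 ]), array([0.569, 0.068, 0.04 ]), array([0.418, 0.102, 0.04 ])]
```

View pics/c1.png

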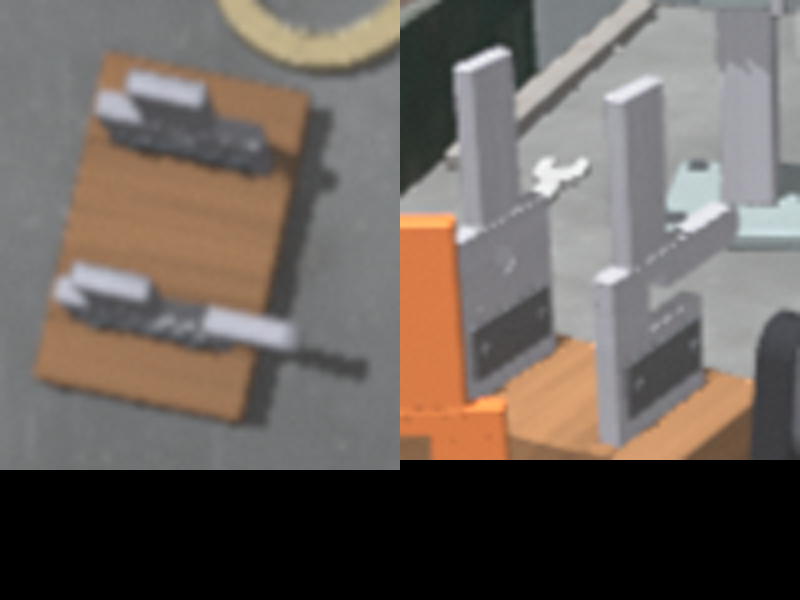

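Slotted plate: the nearer one, at top (250–285, 222–236), with its lip pointing right (−y) and the open slot visible in the side view at about (390,275 in the crop ×4). The far plate at (263,192) shows a round hole. Orange and yellow are ruled out. Next I measure the plate and the stand.

```bash
python3 - <<'E'
from h import *
t=cv2.imread('pics/top0.png');s=cv2.imread('pics/side0.png')
a=cv2.resize(t[175:250,368:443],(400,400),interpolation=2)
b=cv2.resize(s[170:275,280:350],(400,600),interpolation=2)
o=np.zeros((600,800,3),np.uint8);o[:400,:400]=a;o[:,400:]=b
cv2.imwrite('pics/c2.png',o)
f=lambda x,y:(225+x/5-.4,168+y/5-.4)
print('tabtop corners',[atz('top',f(*p),.19).round(4)[:2] for p in((76,262),(152,276),(150,300),(72,288))])
print('lip',[atz('top',f(*p),.114).round(4)[:2] for p in((205,305),(297,325),(297,348),(203,332))])
print('rack',[atz('top',f(*p),.04).round(4)[:2] for p in((104,52),(308,95),(240,418),(36,378))])
# side tab top
g=lambda x,y:(225+(x-400)/4-.4,205+y/4-.4)
yaw=np.deg2rad(-12.3);R=np.array([[np.cos(yaw),-np.sin(yaw)],[np.sin(yaw),np.cos(yaw)]])
c=np.array([.504,.133])+R@[-.04,0]
L=[(-5,-11,180),(5,-11,180),(5,21,180),(-5,21,180),(0,-70,104)]
W=[(*(c+R@(np.array(p[:2])/1e3)),.01+p[2]/1e3) for p in L]
q=proj('side',W);print('pred side crop',[( (u-225)*4+400,(v-205)*4) for u,v in q])
q=proj('top',W);print('pred top crop',[( (u-225)*5,(v-168)*5) for u,v in q])
E
```

```text
tabtop corners [array([0.4773, 0.1621]), array([0.4709, 0.1322]), array([0.4614, 0.1332]), array([0.467 , 0.1638])]
lip [array([0.4672, 0.1163]), array([0.4577, 0.078 ]), array([0.448 , 0.0782]), array([0.4558, 0.1174])]
rack [array([0.5898, 0.1634]), array([0.5681, 0.073 ]), array([0.4247, 0.1065]), array([0.4448, 0.196 ])]
pred side crop [(np.float64(669.0166759126721), np.float64(73.16559236383216)), (np.float64(648.4936464866166), np.float64(69.99516751961687)), (np.float64(608.0816346990946), np.float64(92.13101940892807)), (np.float64(628.9944337587713), np.float64(95.49376601075994)), (np.float64(731.4938069054806), np.float64(194.54683826818973))]
pred top crop [(np.float64(151.68924507786883), np.float64(307.3113481927763)), (np.float64(156.599429468624), np.float64(282.54390344082924)), (np.float64(76.91067814049973), np.float64(267.4966175266988)), (np.float64(71.94151155616254), np.float64(292.2517327461446)), (np.float64(307.0718368260347), np.float64(340.94620585395717))]
```

View pics/c2.png

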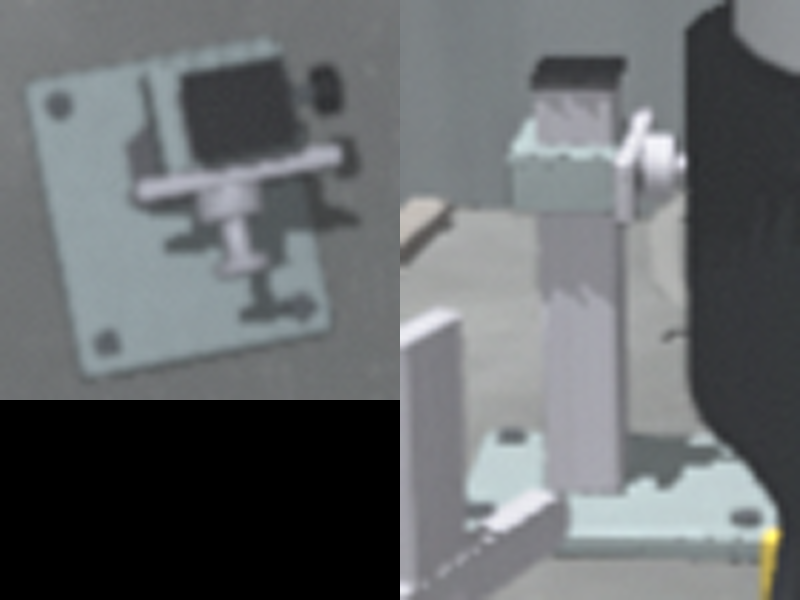

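```bash
python3 - <<'E'
from h import *
f=lambda x,y:(368+x/5.333-.4,175+y/5.333-.4)
C=np.array([atz('top',f(*p),.012)[:2] for p in((28,88),(270,40),(330,325),(85,378))])
print('foot',C.round(4),C.mean(0).round(4))
e=[C[0]-C[3],C[1]-C[2]];print('yaw x',[np.rad2deg(np.arctan2(v[1],v[0])).round(1) for v in e])
e=[C[0]-C[1],C[3]-C[2]];print('yaw y',[np.rad2deg(np.arctan2(-v[0],v[1])).round(1) for v in e])
for z in(.14,.155,.17):print(z,[atz('top',f(*p),z)[:2].round(4) for p in((140,190),(340,155),(232,217),(235,232),(238,248),(241,270))])
# move plan
from scipy.spatial.transform import Rotation as Ro
s=read_state();w,x,y,zz=s['eef_rot'];T=Ro.from_quat([x,y,zz,w]);print(T.as_matrix().round(3))
yaw=np.deg2rad(-12.5)
ex=np.array([np.cos(yaw),np.sin(yaw),0]);ey=np.array([-ex[1],ex[0],0])
for sg in(1,-1):
    G=Ro.from_matrix(np.c_[sg*np.cross(ex,[0,0,-1]),sg*ex,[0,0,-1]]);
    print(sg,G.as_matrix().round(3),'rotvec deg tool',np.rad2deg((T.inv()*G).as_rotvec()).round(1))
print(s['time'],s['ee_pos'])
E
```

```text
foot [[ 0.5575 -0.1231]
 [ 0.5756 -0.2276]
 [ 0.4525 -0.2478]
 [ 0.4328 -0.1427]] [ 0.5046 -0.1853]
yaw x [np.float64(8.9), np.float64(9.3)]
yaw y [np.float64(9.8), np.float64(10.6)]
0.14 [array([ 0.4953, -0.1505]), array([ 0.5069, -0.2287]), array([ 0.4838, -0.1857]), array([ 0.478 , -0.1867]), array([ 0.4717, -0.1875]), array([ 0.4631, -0.1883])]
0.155 [array([ 0.4933, -0.1483]), array([ 0.5048, -0.2256]), array([ 0.482 , -0.1831]), array([ 0.4762, -0.184 ]), array([ 0.47  , -0.1849]), array([ 0.4615, -0.1857])]
0.17 [array([ 0.4913, -0.1461]), array([ 0.5026, -0.2225]), array([ 0.4801, -0.1805]), array([ 0.4744, -0.1814]), array([ 0.4682, -0.1823]), array([ 0.4599, -0.1831])]
[[-0.946  0.324  0.   ]
 [ 0.324  0.946 -0.   ]
 [-0.    -0.    -1.   ]]
1 [[ 0.216  0.976  0.   ]
 [ 0.976 -0.216  0.   ]
 [ 0.     0.    -1.   ]] rotvec deg tool [ 0.   0.  83.6]
-1 [[-0.216 -0.976  0.   ]
 [-0.976  0.216  0.   ]
 [-0.     0.    -1.   ]] rotvec deg tool [ -0.    0.  -96.4]
0.55 [0.21862507 0.63862366 0.24227525]
```

Request:
{"api": "apply_moves", "payload": {"increments": [[[0, 0, 0.093], [-0.0539, -0.0522, 0], 0.6], [[0, 0, 0.093], [-0.0609, -0.0438, 0], 0.6], [[0, 0, 0.093], [-0.0666, -0.0345, 0], 0.6], [[0, 0, 0.093], [-0.0709, -0.0244, 0], 0.6], [[0, 0, 0.093], [-0.0737, -0.0138, 0], 0.6], [[0, 0, 0.093], [-0.0749, -0.003, 0], 0.6], [[0, 0, 0.093], [-0.0746, 0.008, 0], 0.6], [[0, 0, 0.093], [-0.0726, 0.0188, 0], 0.6], [[0, 0, 0.093], [-0.0691, 0.0292, 0], 0.6], [[0, 0, 0.093], [-0.0641, 0.0389, 0], 0.6]], "squeeze": 40}}

```text
time: 1.55
ee_pos: [0.4234, 0.236, 0.2426]
eef_rot: [0.0, 0.782, 0.623, 0.0]
ft_force: [0.6, 0.9, -0.3]
finger_gap: 0.0511
grip_force: 0.0
```

```bash
cat >> h.py <<'E'
from scipy.spatial.transform import Rotation as Ro
def pose():
    s=read_state();q=s['eef_rot'];return np.array(s['ee_pos']),Ro.from_quat(np.r_[q[1:],q[0]])
def to(xyz,yaw):
    "shares: total tool-frame turn and shift (shift in present axes) to have tool y along yaw(deg), z down"
    p,T=pose();a=np.deg2rad(yaw);ex=np.array([np.cos(a),np.sin(a),0])
    G=Ro.from_matrix(np.c_[np.cross(ex,[0,0,-1]),ex,[0,0,-1]])
    print('turn',((T.inv()*G).as_rotvec()/(np.pi/2)).round(4),'shift',(T.inv().apply(np.array(xyz)-p)/.6).round(4))
    print('shift in goal axes',(G.inv().apply(np.array(xyz)-p)/.6).round(4))
E
python3 - <<'E'
from h import *
to([.4675,.147,.242],-12.5)
im=camera('side');s=im[:,:,::-1]
o=np.zeros((600,800,3),np.uint8)
o[:,:400]=cv2.resize(s[170:275,280:350],(400,600),interpolation=2)
o[:460,400:]=cv2.resize(s[205:320,225:325],(400,460),interpolation=2)
cv2.imwrite('pics/c3.png',o)
E
```

```text
turn [ 0.0004 -0.0003 -0.0048] shift [-0.1282  0.1048  0.0011]
shift in goal axes [-0.129   0.1039  0.0011]
```

View pics/c3.png

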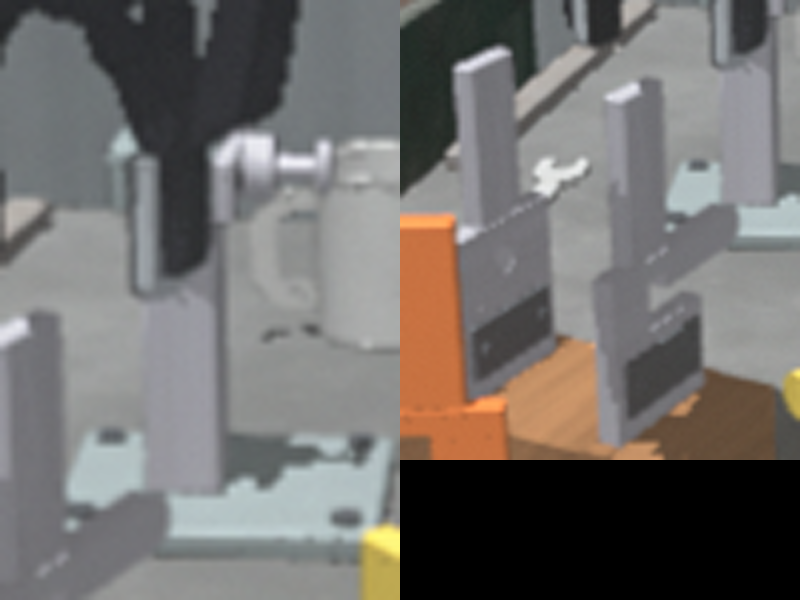

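```bash
python3 - <<'E'
from h import *
from scipy.optimize import least_squares as LS
L=np.array([(5,21,180),(5,-11,180),(-5,-11,180),(-5,21,180)])/1e3
ot=np.array([(76,262),(152,276),(150,300),(72,288)])/5+[224.6,167.6]
os_=(np.array([(607,103),(640,76),(663,80),(630,107)])-[400,0])/4+[224.6,204.6]
# order in side: (5,21)=left-front,(5,-11)=left-back,(-5,-11)=right-back,(-5,21)=right-front
def W(v):
    a=v[3];R=np.array([[np.cos(a),-np.sin(a),0],[np.sin(a),np.cos(a),0],[0,0,1]]);return L@R.T+v[:3]
r=LS(lambda v:np.r_[(proj('top',W(v))-ot).ravel(),(proj('side',W(v))-os_).ravel()],[.466,.142,.01,-.21])
print(r.x,np.rad2deg(r.x[3]),r.fun.round(1))
a=r.x[3];print('tab',r.x[:2]+.005*np.array([-np.sin(a),np.cos(a)]))
def tri(t,s):
    r=LS(lambda X:np.r_[(proj('top',X)-[t]).ravel(),(proj('side',X)-[s]).ravel()],[.476,-.184,.155]);return r.x.round(4),r.fun.round(1)
T=lambda x,y:(368+x/5.333-.4,175+y/5.333-.4);S=lambda x,y:(280+x/5.714-.4,170+y/5.714-.4)
print('gapmid',tri(T(235,232),S(296,160)));print('collar',tri(T(232,217),S(272,155)),'head',tri(T(238,248),S(317,162)))
E
```

```text
[ 0.46788371  0.14286268  0.0071833  -0.14174545] -8.121415937159457 [-0.3  0.9  0.6 -0.   0.4  0.2 -0.1  0.7 -0.5 -0.4  0.1  0.6 -0.3  0.3
 -0.8 -0.7]
tab [0.46859007 0.14781253]
gapmid (array([ 0.4755, -0.186 ,  0.1461]), array([ 0.2,  0.8, -0.9, -0.1]))
collar (array([ 0.4827, -0.1844,  0.148 ]), array([ 0. ,  0.1, -0.1, -0. ])) head (array([ 0.4684, -0.1872,  0.1455]), array([ 0.3,  1.3, -1.4, -0.1]))
```

Request:
{"api": "apply_moves", "payload": {"increments": [[[0, 0, -0.0048], [-0.032, 0.026, 0], 0.6], [[0, 0, 0], [-0.032, 0.026, 0], 0.6], [[0, 0, 0], [-0.032, 0.026, 0], 0.6], [[0, 0, 0], [-0.0322, 0.026, 0], 0.6], [[0, 0, 0], [0, 0, 0], 0.6], [[0, 0, 0], [0, 0, 0], 0.6], [[0, 0, 0], [0, 0, 0], 0.6], [[0, 0, 0], [0, 0, 0], 0.6], [[0, 0, 0], [0, 0, 0], 0.6], [[0, 0, 0], [0, 0, 0], 0.6]]}}

```text
time: 2.6
ee_pos: [0.4675, 0.1497, 0.2424]
eef_rot: [0.0, 0.778, 0.628, 0.0]
ft_force: [-0.8, 0.1, 0.7]
finger_gap: 0.0509
grip_force: 0.0
```

Request:
{"api": "apply_moves", "payload": {"increments": [[[0, 0, 0], [-0.0043, 0.002, 0.02], 0.6], [[0, 0, 0], [0, 0, 0.028], 0.6], [[0, 0, 0], [0, 0, 0.028], 0.6], [[0, 0, 0], [0, 0, 0.028], 0.6], [[0, 0, 0], [0, 0, 0.028], 0.6], [[0, 0, 0], [0, 0, 0.028], 0.6], [[0, 0, 0], [0, 0, 0], 0.6], [[0, 0, 0], [0, 0, 0], 0.3], [[0, 0, 0], [0, 0, 0], 0.1], [[0, 0, 0], [0, 0, 0], 0]], "squeeze": 40}}

```text
time: 3.6
ee_pos: [0.4686, 0.1466, 0.1473]
eef_rot: [0.0, 0.778, 0.628, 0.001]
ft_force: [-2.9, -0.2, 5.1]
finger_gap: 0.0094
grip_force: 39.8
```

Request:
{"api": "apply_moves", "payload": {"increments": [[[0, 0, 0], [0, 0, 0], 0], [[0, 0, 0], [0, 0, 0], 0], [[0, 0, 0], [0, 0, 0], 0], [[0, 0, 0], [0, 0, 0], 0], [[0, 0, 0], [0, 0, 0], 0], [[0, 0, 0], [0, 0, 0], 0], [[0, 0, 0], [0, 0, 0], 0], [[0, 0, 0], [0, 0, 0], 0], [[0, 0, 0], [0, 0, 0], 0], [[0, 0, 0], [0, 0, 0], 0]]}}

```text
time: 4.6
ee_pos: [0.4685, 0.1466, 0.1472]
eef_rot: [0.0, 0.778, 0.628, 0.001]
ft_force: [-2.2, 0.7, 6.2]
finger_gap: 0.0093
grip_force: 40.2
```

Request:
{"api": "apply_moves", "payload": {"increments": [[[0, 0, 0], [0, 0, 0], 0], [[0, 0, 0], [0, 0, -0.01], 0], [[0, 0, 0], [0, 0, -0.016], 0], [[0, 0, 0], [0, 0, -0.02], 0], [[0, 0, 0], [0, 0, -0.022], 0], [[0, 0, 0], [0, 0, -0.022], 0], [[0, 0, 0], [0, 0, -0.022], 0], [[0, 0, 0], [0, 0, -0.022], 0], [[0, 0, 0], [0, 0, -0.022], 0], [[0, 0, 0], [0, 0, 0], 0]], "squeeze": 90}}

```text
time: 5.6
ee_pos: [0.4688, 0.1467, 0.2422]
eef_rot: [0.001, 0.778, 0.628, 0.001]
ft_force: [0.4, -0.6, -3.3]
finger_gap: 0.0086
grip_force: 87.7
```

```bash
python3 - <<'E'
from h import *
s=read_state();print(s['ft_force'],s['ee_pos'],s['time'])
# pre-touch: lip point (y=-51) over pin estimate
ya=np.deg2rad(9.6);ex=np.array([np.cos(ya),np.sin(ya)]);ey=np.array([-ex[1],ex[0]])
pin=np.array([.4755,-.186]);tab=pin+ey*.056;print('tab target',tab)
to([tab[0],tab[1],s['ee_pos'][2]],9.6)
im=camera('side')[:,:,::-1];t=camera('top')[:,:,::-1]
o=np.zeros((600,800,3),np.uint8)
o[:,:400]=cv2.resize(im[170:320,230:330],(400,600),interpolation=2)
o[:400,400:]=cv2.resize(t[165:265,215:315],(400,400),interpolation=2)
cv2.imwrite('pics/c4.png',o)
E
```

```text
[ 0.38563624 -0.55057508 -3.25900489] [0.46876895 0.14665681 0.24219127] 5.6
tab target [ 0.46616095 -0.13078422]
turn [ 0.0017 -0.0005 -0.2418] shift [-4.529e-01  9.320e-02 -3.000e-04]
shift in goal axes [-0.4552 -0.0814  0.    ]
```

View pics/c4.png

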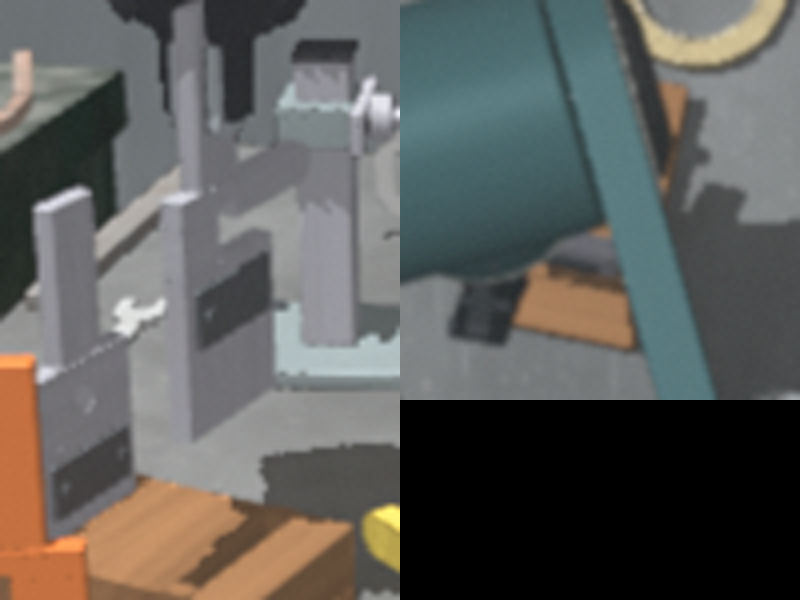

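Request:
{"api": "apply_moves", "payload": {"increments": [[[0.0017, -0.0005, -0.0604], [0, 0, 0], 0], [[0, 0, -0.0604], [0, 0, 0], 0], [[0, 0, -0.0605], [0, 0, 0], 0], [[0, 0, -0.0605], [0, 0, 0], 0], [[0, 0, 0], [-0.05, -0.0093, 0], 0], [[0, 0, 0], [-0.05, -0.0093, 0], 0], [[0, 0, 0], [-0.05, -0.0093, 0], 0], [[0, 0, 0], [-0.05, -0.0093, 0], 0], [[0, 0, 0], [-0.05, -0.0093, 0], 0], [[0, 0, 0], [-0.05, -0.0093, 0], 0]]}}

```text
time: 6.7
ee_pos: [0.4648, -0.0377, 0.2391]
eef_rot: [-0.001, 0.645, 0.764, -0.001]
ft_force: [1.0, 0.4, -3.8]
finger_gap: 0.0092
grip_force: 87.8
```

Request:
{"api": "apply_moves", "payload": {"increments": [[[0, 0, 0], [-0.0277, -0.0051, 0], 0], [[0, 0, 0], [-0.0277, -0.0051, 0], 0], [[0, 0, 0], [-0.0277, -0.0051, 0], 0], [[0, 0, 0], [-0.0277, -0.0051, 0], 0], [[0, 0, 0], [-0.0277, -0.0051, 0], 0], [[0, 0, 0], [0, 0, 0], 0], [[0, 0, 0], [0, 0, 0], 0], [[0, 0, 0], [0, 0, 0], 0], [[0, 0, 0], [0, 0, 0], 0], [[0, 0, 0], [0, 0, 0], 0]]}}

```text
time: 7.7
ee_pos: [0.464, -0.1206, 0.24]
eef_rot: [-0.001, 0.645, 0.764, -0.001]
ft_force: [-0.0, 0.7, -3.5]
finger_gap: 0.0093
grip_force: 87.8
```

```bash
python3 - <<'E'
from h import *
s=read_state();print(s['ft_force'],s['torque'],s['ee_pos'],s['time'])
to([.4662,-.1308,.2422],9.6)
im=camera('side')[:,:,::-1];t=camera('top')[:,:,::-1]
o=np.zeros((600,800,3),np.uint8)
o[:,:400]=cv2.resize(im[140:260,285:365],(400,600),interpolation=2)
o[:400,400:]=cv2.resize(t[160:260,360:460],(400,400),interpolation=2)
cv2.imwrite('pics/c5.png',o)
E
```

```text
[-0.02439625  0.71638841 -3.50293963] [-0.00502082  0.02774491 -0.00236424] [ 0.46403541 -0.12063181  0.2399925 ] 7.7
turn [-0.0017 -0.0001  0.0004] shift [-0.0173  0.0007 -0.0037]
shift in goal axes [-0.0173  0.0007 -0.0037]
```

View pics/c5.png

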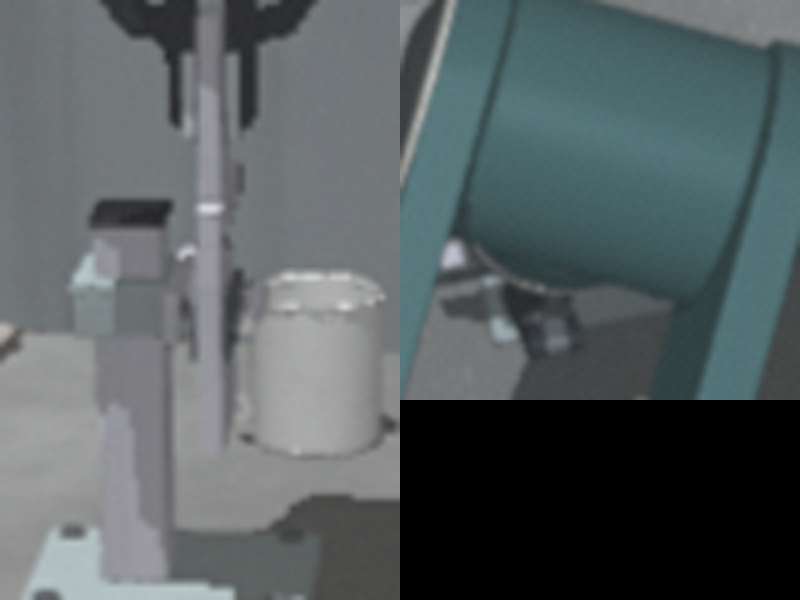

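Request:
{"api": "apply_moves", "payload": {"increments": [[[-0.0017, 0, 0], [-0.0087, 0.0004, 0], 0], [[0, 0, 0], [-0.0086, 0.0003, 0], 0], [[0, 0, 0], [0, 0, 0.006], 0], [[0, 0, 0], [0, 0, 0.006], 0], [[0, 0, 0], [0, 0, 0.006], 0], [[0, 0, 0], [0, 0, 0.006], 0], [[0, 0, 0], [0, 0, 0.006], 0], [[0, 0, 0], [0, 0, 0.006], 0], [[0, 0, 0], [0, 0, 0], 0], [[0, 0, 0], [0, 0, 0], 0]]}}

```text
time: 8.8
ee_pos: [0.4661, -0.1312, 0.2184]
eef_rot: [-0.0, 0.645, 0.764, -0.0]
ft_force: [-0.7, 0.6, -3.1]
finger_gap: 0.0089
grip_force: 87.8
```

Request:
{"api": "apply_moves", "payload": {"increments": [[[0, 0, 0], [0, 0, 0.001], 0], [[0, 0, 0], [0, 0, 0.001], 0], [[0, 0, 0], [0, 0, 0.001], 0], [[0, 0, 0], [0, 0, 0.001], 0], [[0, 0, 0], [0, 0, 0.001], 0], [[0, 0, 0], [0, 0, 0], 0], [[0, 0, 0], [0, 0, 0], 0], [[0, 0, 0], [0, 0, 0], 0], [[0, 0, 0], [0, 0, 0], 0], [[0, 0, 0], [0, 0, 0], 0]]}}

```text
time: 9.8
ee_pos: [0.4662, -0.1312, 0.2154]
eef_rot: [-0.0, 0.645, 0.764, 0.0]
ft_force: [0.3, 0.4, -3.4]
finger_gap: 0.009
grip_force: 87.8
```

```bash
python3 - <<'E'
from h import *
s=read_state();print(s['ft_force'],s['torque'],s['ee_pos'],s['time'])
to([.4662,-.1308,.2422],9.6)
E
```

```text
[ 0.2562732   0.42760614 -3.41862025] [ 0.01495939  0.01025556 -0.06457727] [ 0.46616192 -0.13118767  0.21540271] 9.8
turn [-0.     -0.0001  0.    ] shift [ 0.0006  0.0002 -0.0447]
shift in goal axes [ 0.0006  0.0002 -0.0447]
```

Request:
{"api": "apply_moves", "payload": {"increments": [[[0, 0, 0], [0, 0, 0.001], 0], [[0, 0, 0], [0, 0, 0.001], 0], [[0, 0, 0], [0, 0, 0.001], 0], [[0, 0, 0], [0, 0, 0.001], 0], [[0, 0, 0], [0, 0, 0.001], 0], [[0, 0, 0], [0, 0, 0.001], 0], [[0, 0, 0], [0, 0, 0], 0], [[0, 0, 0], [0, 0, 0], 0], [[0, 0, 0], [0, 0, 0], 0], [[0, 0, 0], [0, 0, 0], 0]]}}

```text
time: 10.8
ee_pos: [0.4661, -0.1312, 0.2118]
eef_rot: [-0.0, 0.645, 0.764, -0.0]
ft_force: [-0.2, -0.5, -4.6]
finger_gap: 0.0092
grip_force: 87.8
```

Request:
{"api": "apply_moves", "payload": {"increments": [[[0, 0, 0], [0, 0, 0.001], 0], [[0, 0, 0], [0, 0, 0.001], 0], [[0, 0, 0], [0, 0, 0.001], 0], [[0, 0, 0], [0, 0, 0.001], 0], [[0, 0, 0], [0, 0, 0.001], 0], [[0, 0, 0], [0, 0, 0], 0], [[0, 0, 0], [0, 0, 0], 0], [[0, 0, 0], [0, 0, 0], 0], [[0, 0, 0], [0, 0, 0], 0], [[0, 0, 0], [0, 0, 0], 0]]}}

```text
time: 11.8
ee_pos: [0.4661, -0.1312, 0.2088]
eef_rot: [-0.0, 0.645, 0.764, 0.0]
ft_force: [0.0, 0.2, -3.9]
finger_gap: 0.0091
grip_force: 87.8
```

Request:
{"api": "apply_moves", "payload": {"increments": [[[0, 0, 0], [0, 0, 0.0008], 0], [[0, 0, 0], [0, 0, 0.0008], 0], [[0, 0, 0], [0, 0, 0.0008], 0], [[0, 0, 0], [0, 0, 0.0008], 0], [[0, 0, 0], [0, 0, 0.0008], 0], [[0, 0, 0], [0, 0, 0], 0], [[0, 0, 0], [0, 0, 0], 0], [[0, 0, 0], [0, 0, 0], 0], [[0, 0, 0], [0, 0, 0], 0], [[0, 0, 0], [0, 0, 0], 0]]}}

```text
time: 12.8
ee_pos: [0.4662, -0.1312, 0.2064]
eef_rot: [-0.0, 0.645, 0.764, 0.0]
ft_force: [-0.4, -0.6, -3.6]
finger_gap: 0.0093
grip_force: 87.8
```

Request:
{"api": "apply_moves", "payload": {"increments": [[[0, 0, 0], [0, 0, 0.0008], 0], [[0, 0, 0], [0, 0, 0.0008], 0], [[0, 0, 0], [0, 0, 0.0008], 0], [[0, 0, 0], [0, 0, 0.0008], 0], [[0, 0, 0], [0, 0, 0], 0], [[0, 0, 0], [0, 0, 0], 0], [[0, 0, 0], [0, 0, 0], 0], [[0, 0, 0], [0, 0, 0], 0], [[0, 0, 0], [0, 0, 0], 0], [[0, 0, 0], [0, 0, 0], 0]]}}

```text
time: 13.8
ee_pos: [0.4661, -0.1312, 0.2045]
eef_rot: [-0.0, 0.645, 0.764, -0.0]
ft_force: [-0.5, -0.7, -3.6]
finger_gap: 0.0092
grip_force: 87.8
```

Request:
{"api": "apply_moves", "payload": {"increments": [[[0, 0, 0], [0, 0, 0.0007], 0], [[0, 0, 0], [0, 0, 0.0007], 0], [[0, 0, 0], [0, 0, 0.0007], 0], [[0, 0, 0], [0, 0, 0.0007], 0], [[0, 0, 0], [0, 0, 0], 0], [[0, 0, 0], [0, 0, 0], 0], [[0, 0, 0], [0, 0, 0], 0], [[0, 0, 0], [0, 0, 0], 0], [[0, 0, 0], [0, 0, 0], 0], [[0, 0, 0], [0, 0, 0], 0]]}}

```text
time: 14.8
ee_pos: [0.4662, -0.1312, 0.2028]
eef_rot: [-0.0, 0.645, 0.764, 0.0]
ft_force: [0.1, -0.5, -4.0]
finger_gap: 0.009
grip_force: 87.8
```

Request:
{"api": "apply_moves", "payload": {"increments": [[[0, 0, 0], [0, 0, 0.0007], 0], [[0, 0, 0], [0, 0, 0.0007], 0], [[0, 0, 0], [0, 0, 0.0007], 0], [[0, 0, 0], [0, 0, 0.0007], 0], [[0, 0, 0], [0, 0, 0], 0], [[0, 0, 0], [0, 0, 0], 0], [[0, 0, 0], [0, 0, 0], 0], [[0, 0, 0], [0, 0, 0], 0], [[0, 0, 0], [0, 0, 0], 0], [[0, 0, 0], [0, 0, 0], 0]]}}

```text
time: 15.8
ee_pos: [0.4661, -0.1312, 0.2011]
eef_rot: [-0.0, 0.645, 0.764, -0.0]
ft_force: [1.0, 0.4, -3.9]
finger_gap: 0.0089
grip_force: 87.8
```

Request:
{"api": "apply_moves", "payload": {"increments": [[[0, 0, 0], [0, 0, 0.0007], 0], [[0, 0, 0], [0, 0, 0.0007], 0], [[0, 0, 0], [0, 0, 0.0007], 0], [[0, 0, 0], [0, 0, 0.0007], 0], [[0, 0, 0], [0, 0, 0], 0], [[0, 0, 0], [0, 0, 0], 0], [[0, 0, 0], [0, 0, 0], 0], [[0, 0, 0], [0, 0, 0], 0], [[0, 0, 0], [0, 0, 0], 0], [[0, 0, 0], [0, 0, 0], 0]]}}

```text
time: 16.8
ee_pos: [0.4662, -0.1312, 0.1996]
eef_rot: [0.0, 0.645, 0.764, 0.0]
ft_force: [-2.2, 4.0, 4.3]
finger_gap: 0.0089
grip_force: 88.9
```

```bash
python3 - <<'E'
from h import *
for i in range(3):
    s=read_state();print(s['ft_force'],s['torque'],s['ee_pos'],s['time'],s['grip_force'])
    camera('side')
E
```

```text
[-2.19199189  4.02184078  4.30509049] [ 0.34958705  0.27427125 -0.05419944] [ 0.46622383 -0.13115509  0.19964108] 16.8 88.87938737869263
[-1.55723393  3.97149476  4.71501656] [ 0.31568891  0.28714315 -0.06142327] [ 0.46620623 -0.1311684   0.19963078] 16.85 88.90065550804138
[-1.80405926  2.81078784  3.73447011] [ 0.3210203   0.25720454 -0.00768851] [ 0.46619143 -0.13115061  0.19961292] 16.9 88.9179539680481
```

Request:
{"api": "apply_moves", "payload": {"increments": [[[0, 0, 0], [0, 0, -0.0012], 0], [[0, 0, 0], [0, 0, -0.0013], 0], [[0, 0, 0], [0, 0, 0], 0], [[0, 0, 0], [-0.002, 0, 0], 0], [[0, 0, 0], [-0.002, 0, 0], 0], [[0, 0, 0], [-0.002, 0, 0], 0], [[0, 0, 0], [-0.002, 0, 0], 0], [[0, 0, 0], [0, 0, 0], 0], [[0, 0, 0], [0, 0, 0], 0], [[0, 0, 0], [0, 0, 0], 0]]}}

```text
time: 17.95
ee_pos: [0.4669, -0.1359, 0.201]
eef_rot: [-0.0, 0.645, 0.764, -0.0]
ft_force: [-0.1, 0.0, -3.3]
finger_gap: 0.0092
grip_force: 88.0
```

```bash
python3 - <<'E'
from h import *
s=read_state();print(s['ft_force'],s['torque'],s['ee_pos'],s['time'],s['grip_force'])
im=camera('side')[:,:,::-1]
cv2.imwrite('pics/c6.png',cv2.resize(im[150:250,290:370],(640,800),interpolation=2)[:600])
E
```

```text
[-0.14228201  0.01789942 -3.30627802] [-0.02368434  0.03192951 -0.02409181] [ 0.46693903 -0.13591628  0.20096224] 17.95 88.00312399864197
```

View pics/c6.png

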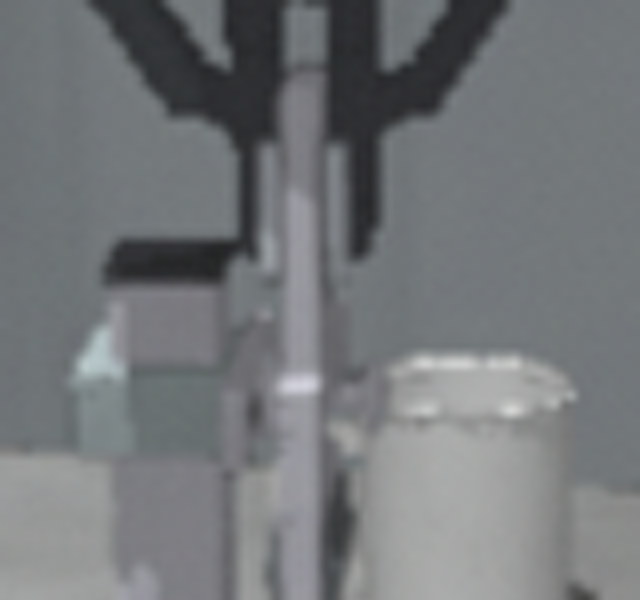

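```bash
python3 - <<'E'
from h import *
p,T=pose();ya=np.deg2rad(9.6);ex=np.array([np.cos(ya),np.sin(ya),0]);ey=np.array([-ex[1],ex[0],0])
z0=p[2]-.1372;o=np.array([p[0],p[1],0])-ey*.005
for n,(x,y,z) in {'shoulderL':(5,35,104),'shoulderR':(-5,35,104),'bodyL':(5,35,70),'tabL':(5,21,165),'tabR':(-5,21,165)}.items():
    w=o+ex*x/1e3+ey*y/1e3+[0,0,z0+z/1e3];print(n,((proj('side',w)[0]-[290,150])*8).round())
print('gap mid rel plate (x,y,z mm)',[(np.array([.4755,-.186,.1465])-[*o[:2],z0])@v*1e3 for v in(ex,ey,[0,0,1])])
E
```

```text
shoulderL [276. 384.]
shoulderR [314. 385.]
bodyL [278. 510.]
tabL [278. 139.]
tabR [317. 139.]
gap mid rel plate (x,y,z mm) [np.float64(0.07566203525951966), np.float64(-45.82321653575655), np.float64(82.72752356912086)]
```

Request:
{"api": "apply_moves", "payload": {"increments": [[[0, 0, 0], [0, 0.0013, 0], 0], [[0, 0, 0], [-0.002, 0, 0], 0], [[0, 0, 0], [-0.002, 0, 0], 0], [[0, 0, 0], [-0.002, 0, 0], 0], [[0, 0, 0], [-0.002, 0, 0], 0], [[0, 0, 0], [-0.002, 0, 0], 0], [[0, 0, 0], [-0.002, 0, 0], 0], [[0, 0, 0], [0, 0, 0], 0], [[0, 0, 0], [0, 0, 0], 0], [[0, 0, 0], [0, 0, 0], 0]]}}

```text
time: 19.0
ee_pos: [0.4689, -0.1429, 0.201]
eef_rot: [-0.0, 0.645, 0.764, 0.0]
ft_force: [-0.1, -0.4, -3.8]
finger_gap: 0.0089
grip_force: 87.8
```

Request:
{"api": "apply_moves", "payload": {"increments": [[[0, 0, 0], [-0.0015, 0, 0], 0], [[0, 0, 0], [-0.0015, 0, 0], 0], [[0, 0, 0], [-0.0015, 0, 0], 0], [[0, 0, 0], [-0.0015, 0, 0], 0], [[0, 0, 0], [-0.0015, 0, 0], 0], [[0, 0, 0], [-0.0015, 0, 0], 0], [[0, 0, 0], [-0.0015, 0, 0], 0], [[0, 0, 0], [0, 0, 0], 0], [[0, 0, 0], [0, 0, 0], 0], [[0, 0, 0], [0, 0, 0], 0]]}}

```text
time: 20.0
ee_pos: [0.47, -0.1491, 0.201]
eef_rot: [-0.0, 0.645, 0.764, 0.0]
ft_force: [0.5, -0.8, -3.3]
finger_gap: 0.0089
grip_force: 87.8
```

Request:
{"api": "apply_moves", "payload": {"increments": [[[0, 0, 0], [-0.002, 0, 0], 0], [[0, 0, 0], [-0.002, 0, 0], 0], [[0, 0, 0], [-0.002, 0, 0], 0], [[0, 0, 0], [-0.002, 0, 0], 0], [[0, 0, 0], [-0.002, 0, 0], 0], [[0, 0, 0], [-0.002, 0, 0], 0], [[0, 0, 0], [-0.002, 0, 0], 0], [[0, 0, 0], [0, 0, 0], 0], [[0, 0, 0], [0, 0, 0], 0], [[0, 0, 0], [0, 0, 0], 0]]}}

```text
time: 21.0
ee_pos: [0.4714, -0.1574, 0.2009]
eef_rot: [-0.0, 0.645, 0.764, 0.0]
ft_force: [0.3, -0.8, -4.3]
finger_gap: 0.0087
grip_force: 87.8
```

Request:
{"api": "apply_moves", "payload": {"increments": [[[0, 0, 0], [-0.002, 0, 0], 0], [[0, 0, 0], [-0.002, 0, 0], 0], [[0, 0, 0], [-0.002, 0, 0], 0], [[0, 0, 0], [-0.002, 0, 0], 0], [[0, 0, 0], [-0.002, 0, 0], 0], [[0, 0, 0], [-0.002, 0, 0], 0], [[0, 0, 0], [-0.002, 0, 0], 0], [[0, 0, 0], [0, 0, 0], 0], [[0, 0, 0], [0, 0, 0], 0], [[0, 0, 0], [0, 0, 0], 0]]}}

```text
time: 22.0
ee_pos: [0.4728, -0.1657, 0.2009]
eef_rot: [-0.0, 0.645, 0.764, -0.0]
ft_force: [-0.7, -0.4, -3.7]
finger_gap: 0.0093
grip_force: 87.8
```

Request:
{"api": "apply_moves", "payload": {"increments": [[[0, 0, 0], [-0.002, 0, 0], 0], [[0, 0, 0], [-0.002, 0, 0], 0], [[0, 0, 0], [-0.002, 0, 0], 0], [[0, 0, 0], [-0.002, 0, 0], 0], [[0, 0, 0], [-0.002, 0, 0], 0], [[0, 0, 0], [-0.002, 0, 0], 0], [[0, 0, 0], [0, 0, 0], 0], [[0, 0, 0], [0, 0, 0], 0], [[0, 0, 0], [0, 0, 0], 0], [[0, 0, 0], [0, 0, 0], 0]]}}

```text
time: 23.0
ee_pos: [0.474, -0.1727, 0.2009]
eef_rot: [-0.0, 0.645, 0.764, -0.0]
ft_force: [-0.6, -0.3, -4.0]
finger_gap: 0.009
grip_force: 87.9
```

Request:
{"api": "apply_moves", "payload": {"increments": [[[0, 0, 0], [-0.0008, 0, 0], 0], [[0, 0, 0], [-0.0008, 0, 0], 0], [[0, 0, 0], [-0.0008, 0, 0], 0], [[0, 0, 0], [-0.0008, 0, 0], 0], [[0, 0, 0], [-0.0008, 0, 0], 0], [[0, 0, 0], [0, 0, 0], 0], [[0, 0, 0], [0, 0, 0], 0], [[0, 0, 0], [0, 0, 0], 0], [[0, 0, 0], [0, 0, 0], 0], [[0, 0, 0], [0, 0, 0], 0]]}}

```text
time: 24.0
ee_pos: [0.4744, -0.1751, 0.2009]
eef_rot: [-0.0, 0.645, 0.764, -0.0]
ft_force: [0.2, -0.8, -4.2]
finger_gap: 0.0087
grip_force: 87.8
```

Request:
{"api": "apply_moves", "payload": {"increments": [[[0, 0, 0], [-0.001, 0, 0], 0], [[0, 0, 0], [-0.001, 0, 0], 0], [[0, 0, 0], [-0.001, 0, 0], 0], [[0, 0, 0], [-0.001, 0, 0], 0], [[0, 0, 0], [0, 0, 0], 0], [[0, 0, 0], [0, 0, 0], 0], [[0, 0, 0], [0, 0, 0], 0], [[0, 0, 0], [0, 0, 0], 0], [[0, 0, 0], [0, 0, 0], 0], [[0, 0, 0], [0, 0, 0], 0]]}}

```text
time: 25.0
ee_pos: [0.4748, -0.1775, 0.201]
eef_rot: [-0.0, 0.645, 0.764, -0.0]
ft_force: [-0.3, -0.9, -3.9]
finger_gap: 0.0092
grip_force: 87.8
```

Request:
{"api": "apply_moves", "payload": {"increments": [[[0, 0, 0], [-0.0008, 0, 0], 0], [[0, 0, 0], [-0.0008, 0, 0], 0], [[0, 0, 0], [-0.0008, 0, 0], 0], [[0, 0, 0], [0, 0, 0], 0], [[0, 0, 0], [0, 0, 0], 0], [[0, 0, 0], [0, 0, 0], 0], [[0, 0, 0], [0, 0, 0], 0], [[0, 0, 0], [0, 0, 0], 0], [[0, 0, 0], [0, 0, 0], 0], [[0, 0, 0], [0, 0, 0], 0]]}}

```text
time: 26.0
ee_pos: [0.475, -0.1789, 0.201]
eef_rot: [-0.0, 0.645, 0.764, -0.0]
ft_force: [-0.7, 0.8, -3.2]
finger_gap: 0.009
grip_force: 87.8
```

Request:
{"api": "apply_moves", "payload": {"increments": [[[0, 0, 0], [-0.0008, 0, 0], 0], [[0, 0, 0], [-0.0008, 0, 0], 0], [[0, 0, 0], [-0.0008, 0, 0], 0], [[0, 0, 0], [0, 0, 0], 0], [[0, 0, 0], [0, 0, 0], 0], [[0, 0, 0], [0, 0, 0], 0], [[0, 0, 0], [0, 0, 0], 0], [[0, 0, 0], [0, 0, 0], 0], [[0, 0, 0], [0, 0, 0], 0], [[0, 0, 0], [0, 0, 0], 0]]}}

```text
time: 27.0
ee_pos: [0.4753, -0.1803, 0.2009]
eef_rot: [-0.0, 0.645, 0.764, -0.0]
ft_force: [0.9, 1.3, -3.2]
finger_gap: 0.0087
grip_force: 87.8
```

Request:
{"api": "apply_moves", "payload": {"increments": [[[0, 0, 0], [-0.0006, 0, 0], 0], [[0, 0, 0], [-0.0006, 0, 0], 0], [[0, 0, 0], [-0.0006, 0, 0], 0], [[0, 0, 0], [0, 0, 0], 0], [[0, 0, 0], [0, 0, 0], 0], [[0, 0, 0], [0, 0, 0], 0], [[0, 0, 0], [0, 0, 0], 0], [[0, 0, 0], [0, 0, 0], 0], [[0, 0, 0], [0, 0, 0], 0], [[0, 0, 0], [0, 0, 0], 0]]}}

```text
time: 28.0
ee_pos: [0.4754, -0.1814, 0.2009]
eef_rot: [-0.0, 0.645, 0.764, 0.0]
ft_force: [0.5, 1.0, -4.4]
finger_gap: 0.009
grip_force: 87.8
```

Request:
{"api": "apply_moves", "payload": {"increments": [[[0, 0, 0], [0, 0, 0.0007], 0], [[0, 0, 0], [0, 0, 0.0007], 0], [[0, 0, 0], [0, 0, 0.0007], 0], [[0, 0, 0], [0, 0, 0.0007], 0], [[0, 0, 0], [0, 0, 0.0007], 0], [[0, 0, 0], [0, 0, 0], 0], [[0, 0, 0], [0, 0, 0], 0], [[0, 0, 0], [0, 0, 0], 0], [[0, 0, 0], [0, 0, 0], 0], [[0, 0, 0], [0, 0, 0], 0]]}}

```text
time: 29.0
ee_pos: [0.4754, -0.1814, 0.1989]
eef_rot: [-0.0, 0.645, 0.764, 0.0]
ft_force: [-0.5, 0.9, -3.3]
finger_gap: 0.0089
grip_force: 87.9
```

Request:
{"api": "apply_moves", "payload": {"increments": [[[0, 0, 0], [0, 0, 0.0007], 0], [[0, 0, 0], [0, 0, 0.0007], 0], [[0, 0, 0], [0, 0, 0.0007], 0], [[0, 0, 0], [0, 0, 0.0007], 0], [[0, 0, 0], [0, 0, 0.0007], 0], [[0, 0, 0], [0, 0, 0], 0], [[0, 0, 0], [0, 0, 0], 0], [[0, 0, 0], [0, 0, 0], 0], [[0, 0, 0], [0, 0, 0], 0], [[0, 0, 0], [0, 0, 0], 0]]}}

```text
time: 30.0
ee_pos: [0.4754, -0.1814, 0.1967]
eef_rot: [-0.0, 0.645, 0.764, 0.0]
ft_force: [0.1, -0.3, -3.9]
finger_gap: 0.0089
grip_force: 87.8
```

Request:
{"api": "apply_moves", "payload": {"increments": [[[0, 0, 0], [0, 0, 0.0008], 0], [[0, 0, 0], [0, 0, 0.0008], 0], [[0, 0, 0], [0, 0, 0.0008], 0], [[0, 0, 0], [0, 0, 0.0008], 0], [[0, 0, 0], [0, 0, 0.0008], 0], [[0, 0, 0], [0, 0, 0.0008], 0], [[0, 0, 0], [0, 0, 0], 0], [[0, 0, 0], [0, 0, 0], 0], [[0, 0, 0], [0, 0, 0], 0], [[0, 0, 0], [0, 0, 0], 0]]}}

```text
time: 31.0
ee_pos: [0.4754, -0.1815, 0.1939]
eef_rot: [-0.0, 0.645, 0.764, -0.0]
ft_force: [0.6, -4.7, -4.6]
finger_gap: 0.009
grip_force: 87.8
```

Request:
{"api": "apply_moves", "payload": {"increments": [[[0, 0, 0], [-0.001, 0, 0], 0], [[0, 0, 0], [-0.001, 0, 0], 0], [[0, 0, 0], [0, 0, 0], 0], [[0, 0, 0], [0, 0, 0], 0], [[0, 0, 0], [0, 0, 0.0006], 0], [[0, 0, 0], [0, 0, 0.0006], 0], [[0, 0, 0], [0, 0, 0], 0], [[0, 0, 0], [0, 0, 0], 0], [[0, 0, 0], [0, 0, 0], 0], [[0, 0, 0], [0, 0, 0], 0]]}}

```text
time: 32.0
ee_pos: [0.4756, -0.1826, 0.1932]
eef_rot: [-0.0, 0.645, 0.764, 0.0]
ft_force: [-0.1, -1.0, -2.1]
finger_gap: 0.0092
grip_force: 87.9
```

Request:
{"api": "apply_moves", "payload": {"increments": [[[0, 0, 0], [-0.0005, 0, 0.0005], 0], [[0, 0, 0], [0, 0, 0.0005], 0], [[0, 0, 0], [0, 0, 0.0005], 0], [[0, 0, 0], [0, 0, 0], 0], [[0, 0, 0], [0, 0, 0], 0], [[0, 0, 0], [0, 0, 0], 0], [[0, 0, 0], [0, 0, 0], 0], [[0, 0, 0], [0, 0, 0], 0], [[0, 0, 0], [0, 0, 0], 0], [[0, 0, 0], [0, 0, 0], 0]]}}

```text
time: 33.0
ee_pos: [0.4757, -0.1829, 0.1922]
eef_rot: [-0.0, 0.645, 0.764, -0.0]
ft_force: [-0.1, 0.3, -3.7]
finger_gap: 0.0089
grip_force: 87.9
```

Request:
{"api": "apply_moves", "payload": {"increments": [[[0, 0, 0], [0, 0, 0.0006], 0], [[0, 0, 0], [0, 0, 0.0006], 0], [[0, 0, 0], [0, 0, 0.0005], 0], [[0, 0, 0], [0, 0, 0], 0], [[0, 0, 0], [0, 0, 0], 0], [[0, 0, 0], [0, 0, 0], 0], [[0, 0, 0], [0, 0, 0], 0], [[0, 0, 0], [0, 0, 0], 0], [[0, 0, 0], [0, 0, 0], 0], [[0, 0, 0], [0, 0, 0], 0]]}}

```text
time: 34.0
ee_pos: [0.4757, -0.1829, 0.1914]
eef_rot: [0.0, 0.645, 0.764, 0.0]
ft_force: [-0.3, -0.8, 2.8]
finger_gap: 0.0087
grip_force: 88.8
```

Request:
{"api": "apply_moves", "payload": {"increments": [[[0, 0, 0], [0, 0, -0.0005], 0], [[0, 0, 0], [0, 0, 0], 0], [[0, 0, 0], [0, 0, 0], 0.12], [[0, 0, 0], [0, 0, 0], 0.15], [[0, 0, 0], [0, 0, 0], 0.2], [[0, 0, 0], [0, 0, 0], 0.25], [[0, 0, 0], [0, 0, 0], 0.3], [[0, 0, 0], [0, 0, 0], 0.3], [[0, 0, 0], [0, 0, 0], 0.3], [[0, 0, 0], [0, 0, 0], 0.3]], "squeeze": 20}}

```text
time: 35.0
ee_pos: [0.4757, -0.1829, 0.1915]
eef_rot: [-0.0, 0.645, 0.764, 0.0]
ft_force: [-0.2, 0.9, 0.2]
finger_gap: 0.0256
grip_force: 0.0
```

Request:
{"api": "apply_moves", "payload": {"increments": [[[0, 0, 0], [0, 0, -0.01], 0.3], [[0, 0, 0], [0, 0, -0.015], 0.3], [[0, 0, 0], [0, 0, -0.025], 0.3], [[0, 0, 0], [0, 0, -0.035], 0.3], [[0, 0, 0], [0, 0, -0.04], 0.3], [[0, 0, 0], [0, 0, -0.04], 0.3], [[0, 0, 0], [0, 0, -0.04], 0.3], [[0, 0, 0], [0, 0, -0.03], 0.3], [[0, 0, 0], [0, 0, 0], 0.3], [[0, 0, 0], [0, 0, 0], 0.3]]}}

```text
time: 36.0
ee_pos: [0.4757, -0.1829, 0.3327]
eef_rot: [0.0, 0.645, 0.764, 0.0]
ft_force: [0.6, -0.4, -0.2]
finger_gap: 0.0255
grip_force: 0.0
```

```bash
python3 - <<'E'
from h import *
s=read_state();print(s['ft_force'],s['ee_pos'],s['time'])
im=camera('side')[:,:,::-1];t=camera('top')[:,:,::-1]
o=np.zeros((600,800,3),np.uint8)
o[:,:400]=cv2.resize(im[140:290,235:355],(400,500),interpolation=2)[:, :].copy() if 0 else cv2.resize(im[130:280,260:360],(400,600),interpolation=2)
o[:400,400:]=cv2.resize(t[160:260,360:460],(400,400),interpolation=2)
cv2.imwrite('pics/c7.png',o)
E
```

```text
[ 0.57446448 -0.41950746 -0.22387595] [ 0.47572116 -0.18293094  0.33266438] 36.0
```

View pics/c7.png

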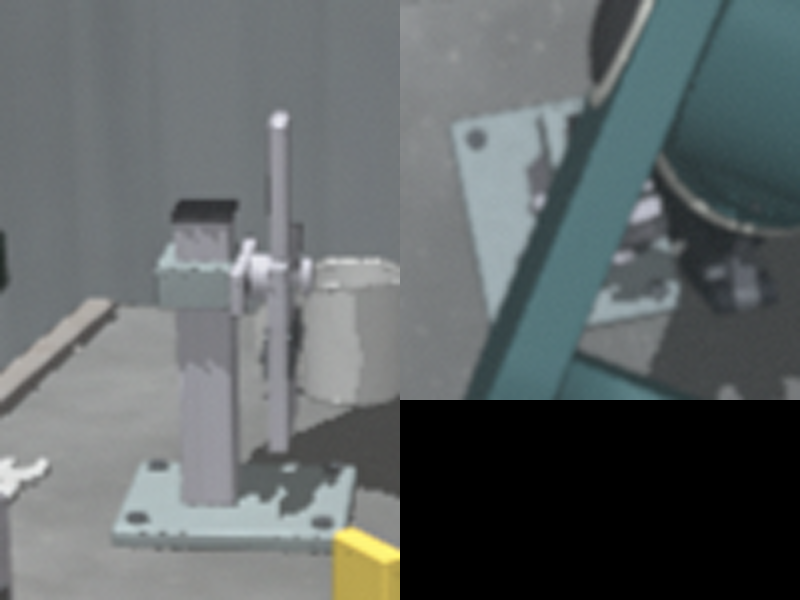

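The side view shows the plate hanging upright between the collar (260,275 in the crop) and the head (303,275 in the crop). The gripper is clear of it, so I'm handing in.

```bash
python3 -c "
from bench import *
print(job_done())"
```

```text
the job is handed in; nothing more can be done
None
```

The slotted plate is hanging on the pin, upright and released, and the plate with the round hole was left in the rack; I handed the job in at about 36 s, but no verdict came back.

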